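Dispense one sample puck and nudge it into the stop

ROBOT

A 6-joint arm with a two-finger parallel gripper is mounted at the origin on a cart in front of the work surface, level with it; the furniture and walls round the work are solid. World frame = base frame: x ahead of the robot, y to its left, z up, the work surface at z = 0. Lengths are in m, angles in degrees, forces in N, time in s.
With the tool pointing down it reaches from about 0.25 to 0.775 m from the base axis. Payload 4 kg.
Tool frame: the origin (TCP) lies at the very end of the fingers, on their centre line; the grasp point (between the pads) lies r.tcp_to_grasp behind it (r.tcp_to_grasp is the distance from the TCP to the grasp point, in m); z points along the fingers, y is the line along which they close (so a half turn about z gives the same grasp; the last joint's range is limited). The gripper opens to 85 mm and grips with 20 to 120 N. Pads are 22 mm wide; open, the fingers measure 114 mm over their backs; the gripper's body (76 mm by 85 mm) begins 54 mm behind the grasp point. The pads swing forward as they close: fully open they stand 13 mm farther back than shut.
Start: joints at [63.879, 4.996, 78.535, -0, 96.463, -5.907], TCP at [0.19, 0.516, 0.231] pointing down, gripper open.
Joint ranges: [-177.83, 177.83], [-43.37, 116.18], [15.69, 146.23], [-61.86, 241.86], [9.47, 152.12], [-147.06, 147.06]. Speed limits (degrees/s): [159.86, 159.86, 180, 180, 180, 180].

INTERFACE

Orientations are given as [roll, pitch, yaw] about the fixed x, y, z axes, in that order (R = Rz(yaw) Ry(pitch) Rx(roll)).
In Python, from rig import r gives the robot as it stands.
- The arm moves only by the tool carry_out, never from a script. Its argument "rows" is a list of rows, each an object of numbers: "dx", "dy", "dz": the shift along the tool's x, y, z in mm; "twist": the turn about the tool's z in rad; "fingers": the opening, from 0 (shut) to 1 (fully open). A call has exactly 5 rows; each row is the pose to reach, as a shift and turn from the pose commanded when the call began, along the tool's axes at that moment; what a row does not reach only later rows make up. A row lasts 1/12 s, in which the tool goes at most 41.7 mm and 7.16 degrees, less where a joint would pass 70% of its speed; a pose out of reach is approached as far as the arm can. A call with a gripper value outside its range is refused whole. The fingers move at their own pace and stop on an object; "grip_force" is the grip in N (left out, the last holds). Time passes only in rows, so rows that repeat a pose let the fingers close, or fill a call up. It gives the time, the measured TCP pose, the force, the opening and the grip force at its end, in the units of the state.
- r.read_state(): the state, without advancing time (a new reading comes with each control period).
- r.camera(name): name is "side" or "top" or "wrist"; returns the picture (480x640x3 uint8, red, green, blue); there is no depth.
- r.camera_info(name): a dict with "vertical_fov" (degrees; the focal length in pixels is half the picture's height over the tangent of half this angle, whatever the lens; pixels are square), "cx", "cy" (the principal point, pixels), "rvec" (rotation vector, rad) and "tvec" (3), from world to camera coordinates, as OpenCV has them; the wrist camera has in their place "mount" (4x4, takes a point from camera to tool coordinates, whose origin is the TCP and whose axes are the flange's). Camera axes: x right, y down, z forward; pixel columns grow to the right and rows downward; lengths in m; the calibration is good to about 2 mm. A picture is of the moment at which its call begins: read the wrist's pose just before it. camera_info takes no time and is no camera call.
- r.hand_in(): hands the job in; it is judged then, once.
Trained networks look in the newest picture that a camera, given by its name, has taken for a name from the list of things; names that differ only in an ending like _2 or _b are one class to them, and where a whole thing is asked for, a point or a joint stands for the part that bears it (a point fixed in the world has none). Each returns a list of dicts, best first, with "score" (0 to 1); they miss things now and then, are a little off and sometimes report something else, mostly with a low value. They report only what shows in the picture. A call takes as long as a camera call. They do not tell look-alikes from the thing itself.
- r.search_frame(target, camera): "centre" ([column, row] in pixels, amid what is visible of it).
- r.silhouettes(target, camera): "region" (480x640 bool, what is visible of it) and "centre" ([column, row] in pixels, amid what is visible of it).
- r.landmark_of(target, camera): "centre" ([column, row] in pixels: a listed point, or the origin of a listed thing).
The state is a dict: "t": time; "joints": joint angles; "dq": joint speeds; "joint_efforts": joint torques, N m; "position": TCP position; "ee_rot": TCP orientation; "ft_force": force on the tool from outside, world axes, zero at the start; "ft_torque": the same for the moment, N m; "gripper_width": finger opening in m; "gripper_force": force on a finger pad.
Only numpy, scipy, OpenCV 4.12 (cv2) and the standard library are available. Lean on these libraries where they do the work, as an engineer would, in place of code of your own. Each camera call takes 0.05 s, during which the arm holds its last target. There are 200 camera calls.

TASK

Press the plunger of the puck dispenser all the way down once, so that a single puck slides out at the front, and let the plunger come back up. Then push that puck aside along the board with the fingertips into the low U-shaped stop, until it rests against the stop's back bar. Do not grip or lift anything; leave the other pucks in the dispenser and everything else on the table where it stands.

Things in the scene. Friction and masses are not known exactly. Their poses are not given: they have to be found in the camera images.
- board: Flat light grey board fixed on the worktop under the dispenser and the stop, 240 mm (x) by 350 mm (y), 18 mm thick; it does not move from run to run. Its surface is level and 18 mm above the worktop. Origin: centre of its underside.
- dispenser: Grey puck dispenser fixed on a flat board (top 18 mm above the worktop), 124 mm long (x), 55 mm wide, 50 mm high. Origin: on the board under the axis of its open-topped magazine with a stack of three pucks. Front (outlet) is its -x side, facing roughly the robot; the front face is 26 mm ahead of the origin, the rear 98 mm behind. A slot 17 mm high in front lets out only the lowest puck.
- outlet (a point): Point on the board 66 mm ahead (-x) of the dispenser's origin: when the plunger goes down, an inner pusher slides the lowest puck straight out so that its centre stops about here (a few mm farther after a fast press), some 20 mm clear of the front face. When the plunger rises the pusher goes back and the next puck drops into its place.
- plunger (a joint): Travel of the dispenser's plunger, m: 0 up (at rest), 0.024 fully down. It moves straight down, damped (30 N s/m), against a spring: about 3 N to start and 7 N at the bottom when pressed slowly; it comes up by itself within about a second of release.
- plunger_top (a point): Centre of the top face of the plunger's black round cap (36 mm diameter, 10 mm thick), 62 mm behind the dispenser's origin and 96 mm above the board when up; it moves with the plunger.
- puck_1: Round flat metal sample puck, 40 mm diameter, 14 mm high, about 30 g, loose; number 1 from the bottom of the stack in the magazine (the one that comes out on the first press). Origin: centre of its underside, z axis up when flat; the direction of its x and y axes does not matter.
- puck_2: Round flat metal sample puck, 40 mm diameter, 14 mm high, about 30 g, loose; number 2 from the bottom of the stack in the magazine. Origin: centre of its underside, z axis up when flat; the direction of its x and y axes does not matter.
- puck_3: Round flat metal sample puck, 40 mm diameter, 14 mm high, about 30 g, loose; number 3 from the bottom of the stack in the magazine. Origin: centre of its underside, z axis up when flat; the direction of its x and y axes does not matter.
- stop: Low U-shaped dark steel stop fixed on the board beside the dispenser (left or right of it), bars 14 mm high, 76 mm wide outside, 60 mm inside (y), open towards the robot (its -x side). Origin: the same point as point stop_home. The side bars' ends lie 10 mm to -x of the origin, the inner face of the back bar 20 mm to +x.
- stop_home (a point): Point on the board inside the stop where a puck's centre is when the puck touches the back bar midway between the side bars (20 mm in front of the back bar's inner face). The puck then still stands out of the stop's mouth by 10 mm and has 10 mm of play to each side.
- timer: Bystander: flat white lab timer 62x66x18 mm lying on the board on the other side of the dispenser from the stop. Origin: centre of its underside.
- vial_0: Bystander: small vial with black cap, 27 mm diameter, 60 mm high, behind the work to the right. Origin: centre of its underside.
- vial_1: Bystander: small vial with white cap, 27 mm diameter, 60 mm high, on the worktop at the left. Origin: centre of its underside.
- bottle: Bystander: glass bottle with blue cap, 70 mm diameter, 126 mm high, behind the work. Origin: centre of its underside.
- beaker: Bystander: glass beaker, 62 mm diameter, 81 mm high, behind the work to the right. Origin: centre of its underside.
- tape: Bystander: roll of tape lying flat, 94 mm diameter, 24 mm high, near the front edge at the left. Origin: centre of its underside.
Things that resemble listed ones, but are neither listed nor needed, are in the scene too. Leave any green or pink look-alike of the puck_3 alone.

How it is judged (in metres and radians):
On the way, in this order (a step that is already met when the one before it is completed fails the run):
1. the plunger is pressed fully down and the lowest puck is out at the front (value of joint plunger above 0.02 m and x of puck_1 in the frame of dispenser below -0.048 m), for 0.05 s.
2. the plunger is let back up with the one puck out (value of joint plunger below 0.003 m and x of puck_1 in the frame of dispenser below -0.048 m), for 0.1 s.
At the end, for the whole second after the job is handed in: The first puck lies flat and at rest in the U-shaped stop, its edge within 6 mm of the back bar; the plunger is up (within 3 mm) and the other two pucks are in the magazine, the stack moved down by one (x of puck_1 in the frame of stop_home between -0.006 and 0.004 m and y of puck_1 in the frame of stop_home between -0.013 and 0.013 m and z of puck_1 in the frame of dispenser below 0.004 m and angle between puck_1's own z axis and vertical below 0.1 rad and linear speed of puck_1 below 0.01 m/s and value of joint plunger below 0.003 m and horizontal distance between each of puck_2, puck_3 and dispenser below 0.012 m and z of puck_2 in the frame of dispenser below 0.006 m and z of puck_3 in the frame of dispenser below 0.02 m); the robot touches nothing.
It fails at once if a second puck is pushed or taken out of the magazine (not (horizontal distance between each of puck_2, puck_3 and dispenser below 0.012 m)).
It fails at once if a puck is lifted or tipped up (z of puck_1 in the frame of dispenser above 0.01 m or angle between puck_1's own z axis and vertical above 0.5 rad or z of puck_2 in the frame of dispenser above 0.022 m or z of puck_3 in the frame of dispenser above 0.036 m).
It fails at once if a puck is gripped or squeezed hard by the fingers (contact force between the fingers and puck_1 above 35 N or contact force between the fingers and puck_2 above 35 N or contact force between the fingers and puck_3 above 35 N).
It fails at once if a bystander is moved by more than 15 mm (distance of any of timer, vial_0, vial_1, bottle, beaker, tape from where it was at the start of the episode above 0.015 m).
It also fails if it takes over 69 s, if anything falls off the work surface, if the arm or the gripper's body presses on something with over 40 N, if the wrist force passes 120 N, or if a joint passes its speed limit or range.

## Working session

There is one attempt and no reset: what is moved stays moved. The work goes in short steps, Python scripts to look and compute and a tool call to move; the robot and the scene stay as the last step left them, time stands still between calls to the robot, and variables do not carry over. Pictures are saved under pics/ and viewed, at most 14 in all, crops included, and the job is handed in when it is done.

Besides the shell and the picture viewer there is one more tool, called after "Emit:" as name(argument=value, ...), one argument or row to a line, values as JSON. carry_out: Moves the arm, as the interface text tells. Its arguments: {"type":"object","properties":{"rows":{"type":"array"},"grip_force":{"type":"number"}},"required":["rows"]}

```bash
mkdir -p pics; cat > h.py <<'E'
import numpy as np, cv2
from rig import r
from scipy.spatial.transform import Rotation as R
def cam(name):
    i=r.camera_info(name); f=240/np.tan(np.radians(i["vertical_fov"])/2)
    K=np.array([[f,0,i["cx"]],[0,f,i["cy"]],[0,0,1]])
    if "rvec" in i:
        Rc=cv2.Rodrigues(np.array(i["rvec"],float))[0]; t=np.array(i["tvec"],float)
        return K,Rc.T,-Rc.T@t
    s=r.read_state(); T=np.eye(4); T[:3,:3]=R.from_euler('xyz',s["ee_rot"],degrees=True).as_matrix(); T[:3,3]=s["position"]
    T=T@np.array(i["mount"]); return K,T[:3,:3],T[:3,3]
def toz(c,px,z):
    K,Rw,o=c; d=Rw@np.linalg.inv(K)@np.array([px[0],px[1],1.]); return o+d*(z-o[2])/d[2]
def proj(c,p):
    K,Rw,o=c; q=K@(Rw.T@(np.array(p)-o)); return q[:2]/q[2]
def save(n,im): cv2.imwrite("pics/"+n,im[:,:,::-1])
E
python3 - <<'E'
from h import *
print(r.read_state(), r.tcp_to_grasp)
for n in("top","side"):
    c=cam(n); im=r.camera(n); save(n+"0.png",im); print(n,c[2],r.camera_info(n))
    for t,z in(("plunger_top",.114),("stop_home",.018),("dispenser",.018),("outlet",.018),("stop",.018),("puck_3",.06),("timer",.018)):
        for d in r.landmark_of(t,n)[:3]: print(t,round(d["score"],2),np.round(d["centre"],1),toz(c,d["centre"],z).round(4))
E
```

```text
{'t': 0.0, 'joints': array([ 6.38779204e+01,  5.04163543e+00,  7.86258841e+01,  9.20575438e-05,
        9.64638804e+01, -5.90502847e+00]), 'dq': array([-0.02287344, -0.08625063, -0.02661573, -0.04860681, -0.00910507,
       -0.04826626]), 'joint_efforts': array([ 2.71856579e-04, -3.51868808e+01, -3.13268888e+01, -2.34775716e-04,
        1.08932279e-02, -3.96866676e-05]), 'position': array([0.18982771, 0.51566311, 0.23010495]), 'ee_rot': array([-1.79869307e+02, -1.36094064e-02,  1.59782944e+02]), 'ft_force': array([-0.1570233 ,  0.72297113, -0.73949485]), 'ft_torque': array([-0.04948165,  0.00630198, -0.00560406]), 'gripper_force': 0.0, 'gripper_width': 0.08537461853432286} 0.0187
top [0.37630747 0.17660526 1.01265985] {'vertical_fov': 53.71627543208727, 'cx': 322.63102356261965, 'cy': 240.73141066317856, 'rvec': array([ 2.09799705, -2.15039651,  0.20174479]), 'tvec': array([0.18581798, 0.55368779, 0.92583919])}
plunger_top 0.7 [366.8 206. ] [0.6134 0.0843 0.114 ]
stop_home 0.72 [310.  227.4] [0.5943 0.1983 0.018 ]
dispenser 0.56 [365.8 248.3] [0.5459 0.0804 0.018 ]
dispenser 0.28 [41
[... 277 characters left out ...]
18 ]
side [ 0.11667044 -0.17186524  0.92237557] {'vertical_fov': 47.85700173423633, 'cx': 318.22203054382913, 'cy': 245.4213040269162, 'rvec': array([ 2.32806614, -1.15660005,  0.35234175]), 'tvec': array([-0.21144195,  0.49825197,  0.77521843])}
plunger_top 0.52 [366.2 236.7] [0.6114 0.0889 0.114 ]
stop_home 0.59 [310.9 243.9] [0.5885 0.1984 0.018 ]
dispenser 0.97 [344.9 286.1] [0.5511 0.0879 0.018 ]
stop 0.77 [312.6 243.8] [0.5908 0.1958 0.018 ]
puck_3 0.9 [341.8 406.4] [ 0.3495 -0.0477  0.06  ]
puck_3 0.8 [345.7 283. ] [0.5371 0.0784 0.06  ]
puck_3 0.71 [260.3 359.3] [0.3312 0.1073 0.06  ]
timer 0.67 [405.5 293.6] [ 0.6074 -0.0129  0.018 ]
timer 0.5 [443.4 270.8] [ 0.6947 -0.045   0.018 ]
```

```bash
python3 - <<'E'
from h import *
a=cv2.imread("pics/top0.png"); cv2.imwrite("pics/topc.png",cv2.resize(a[140:380,230:530],(750,600)))
E
```

```text
(no output)
```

View pics/topc.png

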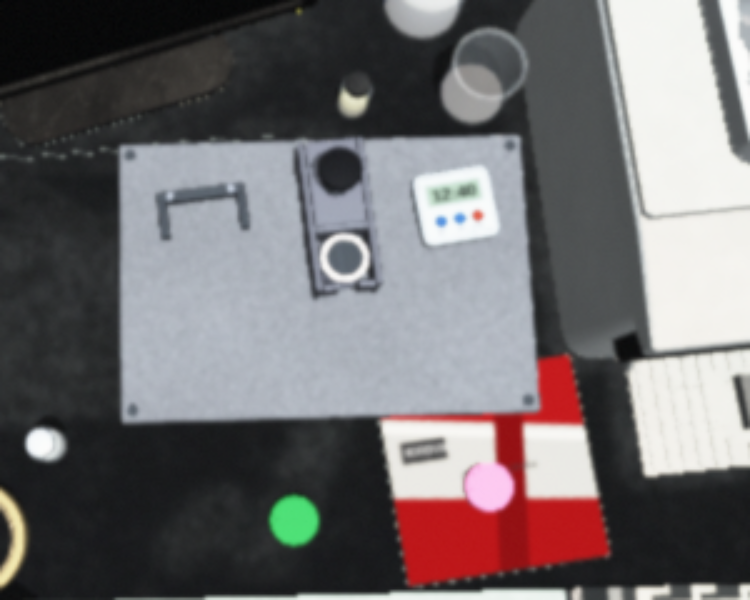

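View pics/side0.png

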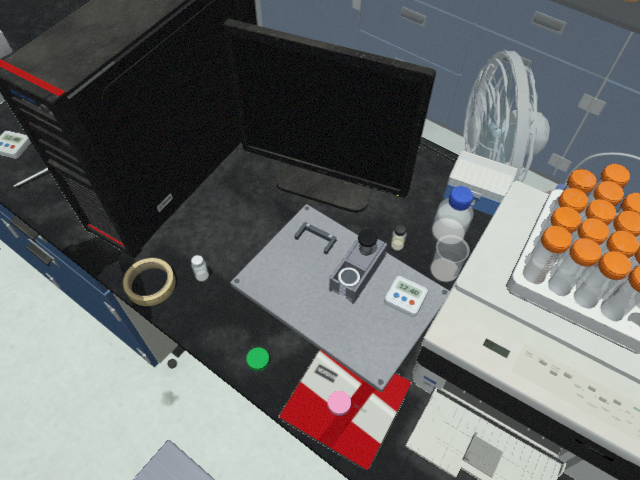

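The pictures show:
- The dispenser's magazine is at top (368,243), with a white-ringed grey puck on the stack. The black plunger cap is at (366,208).
- The U-stop is at (310,228), left of the dispenser. The timer is at (412,222).
- Puck-like candidates are magazine (368,243), green disc (347,345) and pink disc (426,334). The magazine stack is the one meant, because it sits in the dispenser. The green and pink discs are look-alikes and stay untouched.

Next I move above the work for a wrist view.

```bash
cat >> h.py <<'E'
def go(x,y,z,yaw):
    s=r.read_state(); Rt=R.from_euler('xyz',s["ee_rot"],degrees=True).as_matrix()
    d=Rt.T@(np.array([x,y,z])-s["position"])*1000
    tw=-np.radians((yaw-s["ee_rot"][2]+180)%360-180)
    print("t %.2f pos"%s["t"],s["position"].round(4),"rot",s["ee_rot"].round(2),"F",s["ft_force"].round(1),"-> d",d.round(1),"twist",round(tw,3))
E
python3 - <<'E'
from h import *
go(.50,.12,.34,90); print(r.camera_info("wrist"))
E
```

```text
t 0.80 pos [0.1901 0.5162 0.2314] rot [179.99   0.   159.78] F [-0.6  0.7  0. ] -> d [-427.7 -264.6 -108.7] twist 1.218
{'vertical_fov': 63.353090247794896, 'cx': 308.8223832640431, 'cy': 235.78736780262957, 'mount': array([[ 1.64218074e-04, -9.44092534e-01, -3.29680542e-01,
         8.57312712e-02],
       [ 9.99999768e-01, -6.28927231e-05,  6.78215902e-04,
        -1.15765678e-03],
       [-6.61033076e-04, -3.29680577e-01,  9.44092305e-01,
        -1.42639168e-01],
       [ 0.00000000e+00,  0.00000000e+00,  0.00000000e+00,
         1.00000000e+00]])}
```

Emit:
carry_out(
  rows=[
    {"dx": -34, "dy": -16, "dz": -9, "twist": 0.11, "fingers": 0},
    {"dx": -68, "dy": -32, "dz": -18, "twist": 0.22, "fingers": 0},
    {"dx": -102, "dy": -48, "dz": -27, "twist": 0.34, "fingers": 0},
    {"dx": -136, "dy": -64, "dz": -36, "twist": 0.46, "fingers": 0},
    {"dx": -170, "dy": -80, "dz": -45, "twist": 0.58, "fingers": 0},
  ],
)

```text
t: 1.22
position: [0.3227, 0.381, 0.2769]
ee_rot: [180.0, -0.0, 126.3]
ft_force: [0.3, 0.3, -0.3]
gripper_width: 0.0256
gripper_force: 0.0
```

```bash
python3 -c "
from h import *
go(.53,.20,.33,90)"
```

```text
t 1.22 pos [0.3227 0.381  0.2769] rot [179.96  -0.   126.25] F [ 0.3  0.3 -0.3] -> d [-268.6   60.1  -53.1] twist 0.633
```

Emit:
carry_out(
  rows=[
    {"dx": -38, "dy": 8, "dz": -8, "twist": 0.12, "fingers": 0},
    {"dx": -76, "dy": 17, "dz": -16, "twist": 0.24, "fingers": 0},
    {"dx": -114, "dy": 25, "dz": -24, "twist": 0.36, "fingers": 0},
    {"dx": -150, "dy": 34, "dz": -32, "twist": 0.48, "fingers": 0},
    {"dx": -188, "dy": 42, "dz": -40, "twist": 0.6, "fingers": 0},
  ],
)

```text
t: 1.63
position: [0.4687, 0.255, 0.317]
ee_rot: [180.0, -0.0, 91.8]
ft_force: [1.3, 0.8, -0.1]
gripper_width: -0.0
gripper_force: 0.0
```

```bash
python3 -c "
from h import *
go(.53,.20,.33,90)"
```

```text
t 1.63 pos [0.4687 0.255  0.317 ] rot [ 1.7997e+02 -4.0000e-02  9.1840e+01] F [ 1.3  0.8 -0.1] -> d [-56.9  59.5 -13.1] twist 0.032
```

Emit:
carry_out(
  rows=[
    {"dx": -28, "dy": 28, "dz": -7, "twist": 0.02, "fingers": 0},
    {"dx": -54, "dy": 56, "dz": -13, "twist": 0.03, "fingers": 0},
    {"dx": -54, "dy": 56, "dz": -13, "twist": 0.03, "fingers": 0},
    {"dx": -54, "dy": 56, "dz": -13, "twist": 0.03, "fingers": 0},
    {"dx": -54, "dy": 56, "dz": -13, "twist": 0.03, "fingers": 0},
  ],
)

```text
t: 2.05
position: [0.5254, 0.2046, 0.329]
ee_rot: [-179.9, -0.0, 90.4]
ft_force: [-1.2, -0.1, 0.3]
gripper_width: -0.0002
gripper_force: 0.0
```

```bash
python3 - <<'E'
from h import *
c=cam("wrist"); im=r.camera("wrist"); save("w0.png",im); go(.53,.2,.33,90)
for t,z in(("plunger_top",.114),("stop_home",.018),("dispenser",.018),("outlet",.018),("stop",.018),("puck_3",.06)):
    for d in r.landmark_of(t,"wrist")[:3]: print(t,round(d["score"],2),np.round(d["centre"],1),toz(c,d["centre"],z).round(4))
E
```

```text
t 2.10 pos [0.525  0.2052 0.3292] rot [-1.7996e+02 -3.0000e-02  9.0520e+01] F [-0.8 -0.3 -0.7] -> d [-5.2  5.  -0.8] twist 0.009
plunger_top 0.97 [396.9 306.8] [0.6169 0.087  0.114 ]
dispenser 0.67 [331.  273.6] [0.5538 0.0802 0.018 ]
puck_3 0.87 [164.8 233.6] [0.3638 0.147  0.06  ]
puck_3 0.75 [193.7 342.2] [0.3835 0.0051 0.06  ]
puck_3 0.74 [330.4 283.5] [0.5506 0.0868 0.06  ]
```

View pics/w0.png

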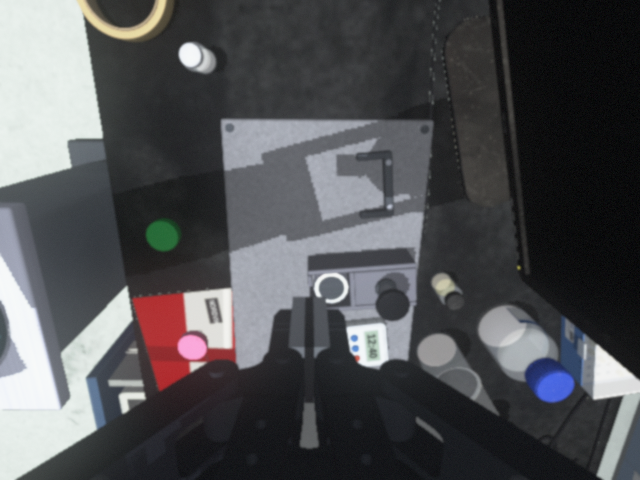

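```bash
python3 - <<'E'
from h import *
c=cam("wrist")
for n,p,z in(("edgeF",(308,257),.068),("edgeR",(415,248),.068),("edge2F",(308,277),.068),("edge2R",(415,265),.068),("puck",(331,288),.060),("cap",(393,304),.114),("endL",(357,156),.032),("endR",(361,214),.032),("backLout",(392,153),.032),("backRout",(394,215),.032),("tl",(221,119),.018),("tr",(433,121),.018)):
    print(n,toz(c,p,z).round(4))
im=cv2.imread("pics/w0.png")
cv2.imwrite("pics/w0c.png",cv2.resize(im[130:350,290:450],(582,800))[:600] if 0 else cv2.resize(im[140:330,290:450],(505,600),interpolation=cv2.INTER_CUBIC))
E
```

```text
edgeF [0.5242 0.1237 0.068 ]
edgeR [0.6432 0.1356 0.068 ]
edge2F [0.5245 0.099  0.068 ]
edge2R [0.6453 0.115  0.068 ]
puck [0.5517 0.0813 0.06  ]
cap [0.6129 0.0907 0.114 ]
endL [0.5781 0.2313 0.032 ]
endR [0.5862 0.164  0.032 ]
backLout [0.617 0.235 0.032]
backRout [0.6251 0.1632 0.032 ]
tl [0.4255 0.2689 0.018 ]
tr [0.6631 0.2691 0.018 ]
```

View pics/w0c.png

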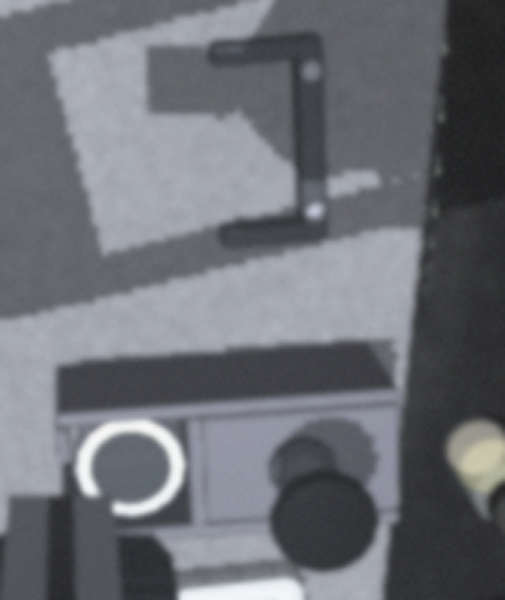

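```bash
python3 - <<'E'
from h import *
c=cam("wrist"); s=cam("side")
best=[]
for z in(.05,.1,.2,.3): print(z,"wrist corner",toz(c,(524,270),z).round(3),"top?",toz(c,(497,60),z).round(3),"side corner",toz(s,(406,194),z).round(3))
go(.614,.089,.15,90)
E
```

```text
0.05 wrist corner [0.781 0.102 0.05 ] top? [0.71  0.329 0.05 ] side corner [0.789 0.104 0.05 ]
0.1 wrist corner [0.75  0.124 0.1  ] top? [0.688 0.325 0.1  ] side corner [0.75  0.089 0.1  ]
0.2 wrist corner [0.689 0.169 0.2  ] top? [0.644 0.315 0.2  ] side corner [0.673 0.057 0.2  ]
0.3 wrist corner [0.628 0.213 0.3  ] top? [0.599 0.306 0.3  ] side corner [0.596 0.025 0.3  ]
t 2.40 pos [0.525  0.2053 0.3295] rot [ 1.7998e+02 -1.0000e-02  9.0550e+01] F [-0.4  0.6 -0.2] -> d [-117.2   87.8  179.5] twist 0.01
```

Emit:
carry_out(
  rows=[
    {"dx": -28, "dy": 22, "dz": 10, "fingers": 0},
    {"dx": -56, "dy": 44, "dz": 25, "fingers": 0},
    {"dx": -84, "dy": 66, "dz": 45, "fingers": 0},
    {"dx": -110, "dy": 84, "dz": 70, "fingers": 0},
    {"dx": -117, "dy": 88, "dz": 100, "twist": 0.01, "fingers": 0},
  ],
)

```text
invalid input at $.rows[0]: expected keys dx, dy, dz, twist, fingers
```

```bash
python3 -c "
from h import *
go(.614,.089,.125,90)"
```

```text
t 2.40 pos [0.525  0.2053 0.3295] rot [ 1.7998e+02 -1.0000e-02  9.0550e+01] F [-0.4  0.6 -0.2] -> d [-117.2   87.8  204.5] twist 0.01
```

Emit:
carry_out(
  rows=[
    {"dx": -28, "dy": 22, "dz": 10, "twist": 0, "fingers": 0},
    {"dx": -56, "dy": 44, "dz": 25, "twist": 0, "fingers": 0},
    {"dx": -84, "dy": 66, "dz": 45, "twist": 0, "fingers": 0},
    {"dx": -110, "dy": 84, "dz": 70, "twist": 0, "fingers": 0},
    {"dx": -117, "dy": 88, "dz": 100, "twist": 0.01, "fingers": 0},
  ],
)

```text
t: 2.82
position: [0.6173, 0.0845, 0.2293]
ee_rot: [179.7, 0.1, 89.7]
ft_force: [0.3, 0.1, 0.0]
gripper_width: 0.0002
gripper_force: 0.0
```

Emit:
carry_out(
  rows=[
    {"dx": 0, "dy": 0, "dz": 30, "twist": 0, "fingers": 0},
    {"dx": 0, "dy": 0, "dz": 60, "twist": 0, "fingers": 0},
    {"dx": 0, "dy": 0, "dz": 80, "twist": 0, "fingers": 0},
    {"dx": 0, "dy": 0, "dz": 92, "twist": 0, "fingers": 0},
    {"dx": 0, "dy": 0, "dz": 92, "twist": 0, "fingers": 0},
  ],
)

```text
t: 3.23
position: [0.6124, 0.0884, 0.1334]
ee_rot: [-179.6, 0.0, 89.9]
ft_force: [-0.6, 0.8, -0.6]
gripper_width: 0.0003
gripper_force: 0.0
```

```bash
python3 - <<'E'
from h import *
go(.614,.089,.115,90)
c=cam("wrist"); im=r.camera("wrist"); save("w1.png",im)
for n in("wrist","top"):
    if n=="top": r.camera(n)
    for d in r.landmark_of("plunger_top",n)[:2]: print(n,round(d["score"],2),np.round(d["centre"],1),toz(cam(n),d["centre"],.114).round(4))
E
```

```text
t 3.23 pos [0.6124 0.0884 0.1334] rot [-1.796e+02  2.000e-02  8.992e+01] F [-0.6  0.8 -0.6] -> d [ 0.6  1.7 18.4] twist -0.001
wrist 0.59 [316.1 297.5] [0.6175 0.0833 0.114 ]
top 0.21 [419.  175.2] [ 0.6738 -0.0218  0.114 ]
```

View pics/w1.png

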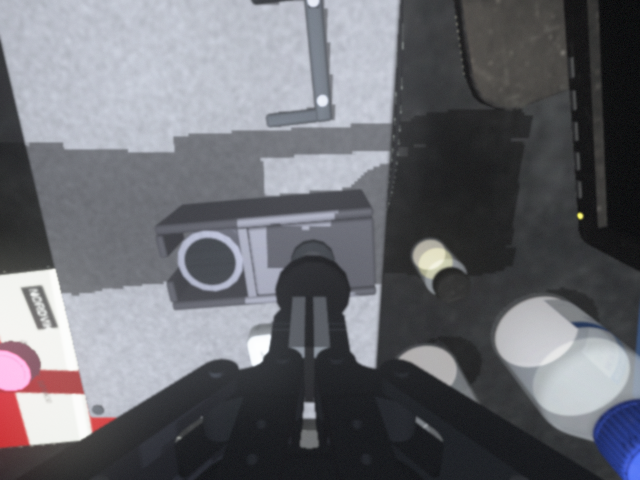

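The wrist view shows the fingertips at (308,300), over the black cap centred at about (312,290). The magazine puck is at (210,261) and the stop's back bar at (318,60). I'll press slowly from here.

Emit:
carry_out(
  rows=[
    {"dx": 0, "dy": 1, "dz": 8, "twist": 0, "fingers": 0},
    {"dx": 0, "dy": 2, "dz": 14, "twist": 0, "fingers": 0},
    {"dx": 0, "dy": 2, "dz": 18, "twist": 0, "fingers": 0},
    {"dx": 0, "dy": 2, "dz": 21, "twist": 0, "fingers": 0},
    {"dx": 0, "dy": 2, "dz": 24, "twist": 0, "fingers": 0},
  ],
)

```text
t: 3.85
position: [0.6164, 0.0882, 0.113]
ee_rot: [-180.0, -0.0, 89.9]
ft_force: [-2.6, -1.1, 4.8]
gripper_width: -0.0002
gripper_force: 2.3
```

Emit:
carry_out(
  rows=[
    {"dx": 0, "dy": 0, "dz": 3, "twist": 0, "fingers": 0},
    {"dx": 0, "dy": 0, "dz": 6, "twist": 0, "fingers": 0},
    {"dx": 0, "dy": 0, "dz": 9, "twist": 0, "fingers": 0},
    {"dx": 0, "dy": 0, "dz": 12, "twist": 0, "fingers": 0},
    {"dx": 0, "dy": 0, "dz": 15, "twist": 0, "fingers": 0},
  ],
)

```text
t: 4.27
position: [0.6165, 0.0882, 0.1011]
ee_rot: [179.9, 0.0, 89.9]
ft_force: [-4.2, 0.4, 8.8]
gripper_width: -0.0002
gripper_force: 4.0
```

Emit:
carry_out(
  rows=[
    {"dx": 0, "dy": 0, "dz": 2, "twist": 0, "fingers": 0},
    {"dx": 0, "dy": 0, "dz": 4, "twist": 0, "fingers": 0},
    {"dx": 0, "dy": 0, "dz": 6, "twist": 0, "fingers": 0},
    {"dx": 0, "dy": 0, "dz": 6, "twist": 0, "fingers": 0},
    {"dx": 0, "dy": 0, "dz": 6, "twist": 0, "fingers": 0},
  ],
)

```text
t: 4.68
position: [0.6165, 0.0882, 0.0942]
ee_rot: [180.0, -0.0, 89.9]
ft_force: [-4.1, -0.5, 6.7]
gripper_width: 0.0
gripper_force: 3.5
```

```bash
python3 - <<'E'
from h import *
go(.614,.089,.09,90)
E
```

```text
t 4.68 pos [0.6165 0.0882 0.0942] rot [179.97  -0.    89.89] F [-4.1 -0.5  6.7] -> d [ 0.8 -2.5  4.2] twist -0.002
```

Not at the bottom yet, so I press further until the force jumps.

Emit:
carry_out(
  rows=[
    {"dx": 0, "dy": 0, "dz": 2, "twist": 0, "fingers": 0},
    {"dx": 0, "dy": 0, "dz": 4, "twist": 0, "fingers": 0},
    {"dx": 0, "dy": 0, "dz": 5, "twist": 0, "fingers": 0},
    {"dx": 0, "dy": 0, "dz": 6, "twist": 0, "fingers": 0},
    {"dx": 0, "dy": 0, "dz": 6, "twist": 0, "fingers": 0},
  ],
)

```text
t: 5.1
position: [0.6165, 0.0882, 0.09]
ee_rot: [179.9, 0.0, 89.9]
ft_force: [-6.6, -0.8, 13.3]
gripper_width: 0.0001
gripper_force: 6.5
```

```bash
python3 - <<'E'
from h import *
go(.614,.089,.09,90)
for n in("top","side","wrist"):
    im=r.camera(n); c=cam(n); save(n+"2.png",im)
    for d in r.search_frame("puck_1",n)[:6]: print(n,round(d["score"],2),np.round(d["centre"],1),toz(c,d["centre"],.032).round(4))
E
```

```text
t 5.10 pos [0.6165 0.0882 0.09  ] rot [179.93   0.    89.89] F [-6.6 -0.8 13.3] -> d [ 0.8 -2.5  0. ] twist -0.002
top 0.81 [345.2 344.5] [0.3473 0.1317 0.032 ]
top 0.39 [370.4 244.1] [0.5522 0.0718 0.032 ]
side 0.91 [337.7 402.1] [ 0.3588 -0.0341  0.032 ]
side 0.72 [258.6 356.4] [0.3404 0.1222 0.032 ]
side 0.67 [346.9 280.1] [0.5573 0.0884 0.032 ]
side 0.64 [330.3 311.2] [0.4857 0.0747 0.032 ]
wrist 0.84 [177.  289.7] [0.5401 0.07   0.032 ]
wrist 0.68 [ 85.7 271.1] [0.49   0.0818 0.032 ]
```

View pics/wrist2.png

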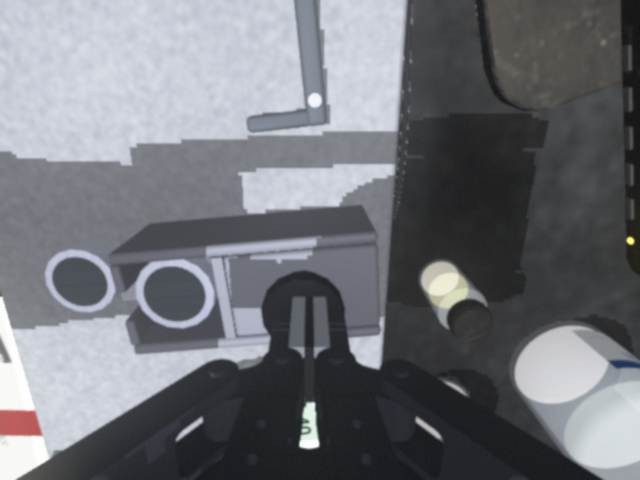

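The press bottomed at z 0.090 with 13 N. The released puck is at wrist (80,280), about (0.486, 0.075) on the board, and the stack stays in the magazine at (175,292). I'm raising now.

Emit:
carry_out(
  rows=[
    {"dx": 0, "dy": 0, "dz": -10, "twist": 0, "fingers": 0},
    {"dx": 0, "dy": 0, "dz": -25, "twist": 0, "fingers": 0},
    {"dx": 0, "dy": 0, "dz": -50, "twist": 0, "fingers": 0},
    {"dx": 0, "dy": 0, "dz": -75, "twist": 0, "fingers": 0},
    {"dx": 0, "dy": 0, "dz": -80, "twist": 0, "fingers": 0},
  ],
)

```text
t: 5.82
position: [0.619, 0.0883, 0.1719]
ee_rot: [179.5, -0.0, 89.9]
ft_force: [0.7, 0.1, 1.6]
gripper_width: -0.0001
gripper_force: 0.0
```

```bash
python3 - <<'E'
from h import *
go(.492,.020,.15,96.5)
E
```

```text
t 5.82 pos [0.619  0.0883 0.1719] rot [ 1.7948e+02 -3.0000e-02  8.9890e+01] F [0.7 0.1 1.6] -> d [ -68.6 -127.1   20.6] twist -0.115
```

Emit:
carry_out(
  rows=[
    {"dx": -12, "dy": -30, "dz": 0, "twist": -0.03, "fingers": 0.27},
    {"dx": -28, "dy": -62, "dz": 0, "twist": -0.06, "fingers": 0.27},
    {"dx": -46, "dy": -94, "dz": 0, "twist": -0.09, "fingers": 0.27},
    {"dx": -69, "dy": -126, "dz": 10, "twist": -0.115, "fingers": 0.27},
    {"dx": -69, "dy": -126, "dz": 20, "twist": -0.115, "fingers": 0.27},
  ],
)

```text
t: 6.23
position: [0.4849, 0.0171, 0.1446]
ee_rot: [-179.7, 0.1, 96.4]
ft_force: [1.1, 0.3, -1.1]
gripper_width: 0.0229
gripper_force: 0.0
```

Emit:
carry_out(
  rows=[
    {"dx": 0, "dy": 0, "dz": 20, "twist": 0, "fingers": 0.27},
    {"dx": 0, "dy": 0, "dz": 40, "twist": 0, "fingers": 0.27},
    {"dx": 0, "dy": 0, "dz": 60, "twist": 0, "fingers": 0.27},
    {"dx": 0, "dy": 0, "dz": 80, "twist": 0, "fingers": 0.27},
    {"dx": 0, "dy": 0, "dz": 80, "twist": 0, "fingers": 0.27},
  ],
)

```text
t: 6.65
position: [0.487, 0.0198, 0.0612]
ee_rot: [-179.5, -0.1, 96.5]
ft_force: [-1.7, 0.6, -0.9]
gripper_width: 0.023
gripper_force: 0.0
```

```bash
python3 - <<'E'
from h import *
go(.492,.020,.022,96.5); print(r.read_state()["gripper_width"])
im=r.camera("side"); save("s3.png",cv2.resize(im[210:370,230:440],(788,600))); c=cam("side")
for d in r.search_frame("puck_1","side")[:5]: print(round(d["score"],2),np.round(d["centre"],1),toz(c,d["centre"],.032).round(4))
E
```

```text
t 6.65 pos [0.487  0.0198 0.0612] rot [-1.7946e+02 -1.1000e-01  9.6450e+01] F [-1.7  0.6 -0.9] -> d [-0.4  5.3 39.1] twist -0.001
0.02295312111950374
0.84 [261.1 355.8] [0.3439 0.1194 0.032 ]
0.71 [337.7 404.4] [ 0.3557 -0.0363  0.032 ]
0.43 [333.1 316.4] [0.4804 0.0644 0.032 ]
```

View pics/s3.png

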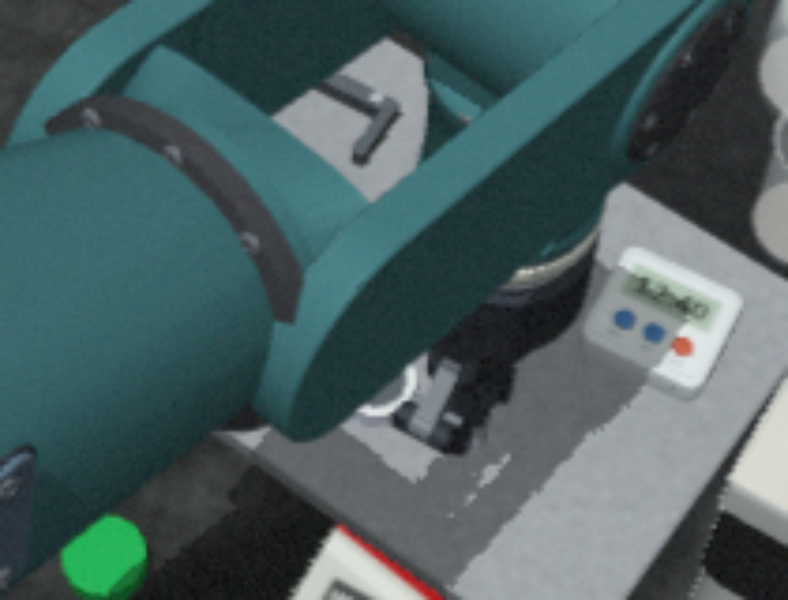

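The puck is at about (395,390) in the crop, beside the fingers and free of them, with the stack still in place. I go down to the board.

Emit:
carry_out(
  rows=[
    {"dx": 0, "dy": 2, "dz": 12, "twist": 0, "fingers": 0.27},
    {"dx": 0, "dy": 4, "dz": 24, "twist": 0, "fingers": 0.27},
    {"dx": 0, "dy": 4, "dz": 32, "twist": 0, "fingers": 0.27},
    {"dx": 0, "dy": 4, "dz": 37, "twist": 0, "fingers": 0.27},
    {"dx": 0, "dy": 4, "dz": 37, "twist": 0, "fingers": 0.27},
  ],
)

```text
t: 7.17
position: [0.4942, 0.02, 0.029]
ee_rot: [-180.0, -0.0, 96.5]
ft_force: [-0.1, 0.7, 0.4]
gripper_width: 0.0234
gripper_force: 0.0
```

```bash
python3 - <<'E'
from h import *
go(.474,.1565,.022,96.5)
c=cam("wrist"); im=r.camera("wrist"); save("w4.png",im)
for d in r.search_frame("puck_1","wrist")[:5]: print(round(d["score"],2),np.round(d["centre"],1),toz(c,d["centre"],.032).round(4))
E
```

```text
t 7.17 pos [0.4942 0.02   0.029 ] rot [-1.7995e+02 -1.0000e-02  9.6480e+01] F [-0.1  0.7  0.4] -> d [137.9  -4.6   7. ] twist -0.0
0.91 [ 40.5 361.5] [ 0.3814 -0.0143  0.032 ]
0.8 [508. 199.] [0.5603 0.0778 0.032 ]
0.65 [306.2 176.9] [0.4856 0.0775 0.032 ]
0.57 [434.  182.4] [0.5319 0.0808 0.032 ]
```

View pics/w4.png

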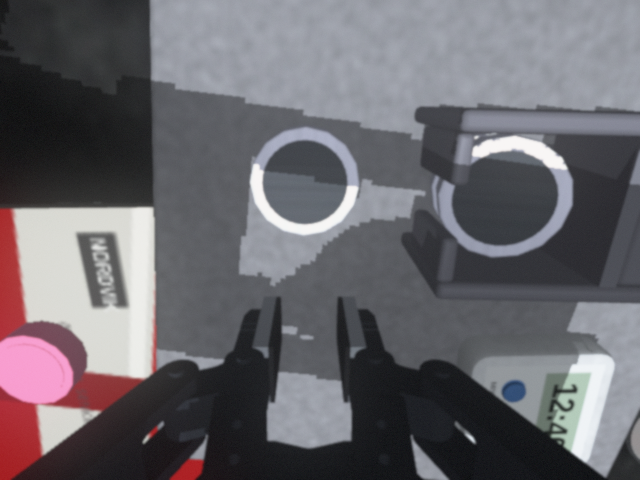

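The wrist view shows the free puck at (305,180), centred ahead of the two fingertips at (272,300) and (343,300). The next puck is in the magazine at (508,197). I'm starting the sideways push.

Emit:
carry_out(
  rows=[
    {"dx": 5, "dy": 0, "dz": 6, "twist": 0, "fingers": 0.27},
    {"dx": 12, "dy": 0, "dz": 6, "twist": 0, "fingers": 0.27},
    {"dx": 19, "dy": 0, "dz": 6, "twist": 0, "fingers": 0.27},
    {"dx": 25, "dy": 0, "dz": 6, "twist": 0, "fingers": 0.27},
    {"dx": 30, "dy": 0, "dz": 6, "twist": 0, "fingers": 0.27},
  ],
)

```text
t: 7.68
position: [0.491, 0.0505, 0.0236]
ee_rot: [180.0, 0.0, 96.5]
ft_force: [-0.8, -2.1, 0.6]
gripper_width: 0.023
gripper_force: 0.6
```

Emit:
carry_out(
  rows=[
    {"dx": 6, "dy": 0, "dz": 0, "twist": 0, "fingers": 0.27},
    {"dx": 13, "dy": 0, "dz": 0, "twist": 0, "fingers": 0.27},
    {"dx": 20, "dy": 0, "dz": 0, "twist": 0, "fingers": 0.27},
    {"dx": 28, "dy": 0, "dz": 0, "twist": 0, "fingers": 0.27},
    {"dx": 36, "dy": 0, "dz": 0, "twist": 0, "fingers": 0.27},
  ],
)

```text
t: 8.1
position: [0.487, 0.0863, 0.0234]
ee_rot: [180.0, -0.0, 96.5]
ft_force: [0.0, -1.3, 0.9]
gripper_width: 0.0235
gripper_force: 0.6
```

```bash
python3 - <<'E'
from h import *
go(.476,.156,.022,96.5)
c=cam("wrist"); im=r.camera("wrist"); save("w5.png",im)
for d in r.search_frame("puck_1","wrist")[:5]: print(round(d["score"],2),np.round(d["centre"],1),toz(c,d["centre"],.032).round(4))
E
```

```text
t 8.10 pos [0.487  0.0863 0.0234] rot [ 1.7998e+02 -1.0000e-02  9.6470e+01] F [ 0.  -1.3  0.9] -> d [70.5 -3.1  1.4] twist -0.0
0.97 [306.9 255.9] [0.4819 0.1156 0.032 ]
0.85 [ 11.1 173.3] [0.377  0.1347 0.032 ]
0.82 [ 40.8 448.8] [0.3732 0.0091 0.032 ]
0.66 [509.3 379.5] [0.5724 0.0696 0.032 ]
```

Emit:
carry_out(
  rows=[
    {"dx": 7, "dy": 0, "dz": 0, "twist": 0, "fingers": 0.27},
    {"dx": 14, "dy": 0, "dz": 0, "twist": 0, "fingers": 0.27},
    {"dx": 21, "dy": 0, "dz": 0, "twist": 0, "fingers": 0.27},
    {"dx": 28, "dy": 0, "dz": 0, "twist": 0, "fingers": 0.27},
    {"dx": 35, "dy": 0, "dz": 0, "twist": 0, "fingers": 0.27},
  ],
)

```text
t: 8.62
position: [0.4829, 0.121, 0.0232]
ee_rot: [-180.0, -0.0, 96.5]
ft_force: [-0.8, -0.3, -0.2]
gripper_width: 0.0232
gripper_force: 0.2
```

Emit:
carry_out(
  rows=[
    {"dx": 7, "dy": 0, "dz": 0, "twist": 0, "fingers": 0.27},
    {"dx": 14, "dy": 0, "dz": 0, "twist": 0, "fingers": 0.27},
    {"dx": 21, "dy": 0, "dz": 0, "twist": 0, "fingers": 0.27},
    {"dx": 27, "dy": 0, "dz": 0, "twist": 0, "fingers": 0.27},
    {"dx": 31, "dy": 0, "dz": 0, "twist": 0, "fingers": 0.27},
  ],
)

```text
t: 9.03
position: [0.4794, 0.152, 0.0233]
ee_rot: [-180.0, -0.0, 96.5]
ft_force: [0.4, 0.3, -0.4]
gripper_width: 0.0231
gripper_force: 0.1
```

Emit:
carry_out(
  rows=[
    {"dx": 0, "dy": 0, "dz": 0, "twist": 0, "fingers": 0.27},
    {"dx": -10, "dy": 0, "dz": 0, "twist": 0, "fingers": 0.27},
    {"dx": -30, "dy": 0, "dz": 0, "twist": 0, "fingers": 0.27},
    {"dx": -40, "dy": 0, "dz": -30, "twist": 0, "fingers": 0.27},
    {"dx": -40, "dy": 0, "dz": -70, "twist": 0, "fingers": 0.27},
  ],
)

```text
t: 9.45
position: [0.4807, 0.1082, 0.0896]
ee_rot: [-179.4, 0.1, 96.3]
ft_force: [0.9, 0.2, -0.5]
gripper_width: 0.023
gripper_force: 0.0
```

```bash
python3 - <<'E'
from h import *
c=cam("wrist"); im=r.camera("wrist"); save("w6.png",im)
for t,z in(("puck_1",.032),("stop_home",.018),("stop",.018)):
  for d in r.landmark_of(t,"wrist")[:4]: print(t,round(d["score"],2),np.round(d["centre"],1),toz(c,d["centre"],.018).round(4))
go(.415,.178,.09,6.5);go(.415,.178,.09,186.5); print(r.read_state()["joints"].round(0))
E
```

```text
puck_1 0.95 [ 90.7 184.6] [0.3531 0.1338 0.018 ]
puck_1 0.64 [321.5 123.3] [0.4776 0.181  0.018 ]
puck_1 0.63 [428.5 318.6] [0.5587 0.0713 0.018 ]
puck_1 0.55 [128.5 403.1] [ 0.3677 -0.0182  0.018 ]
t 9.65 pos [0.4854 0.1104 0.0952] rot [1.7976e+02 1.0000e-02 9.6400e+01] F [ 0.1  0.7 -0.7] -> d [ 75.  -62.5   4.9] twist 1.569
t 9.65 pos [0.4854 0.1104 0.0952] rot [1.7976e+02 1.0000e-02 9.6400e+01] F [ 0.1  0.7 -0.7] -> d [ 75.  -62.5   4.9] twist -1.572
[ 6.  2. 97. -0. 80. -0.]
```

View pics/w6.png

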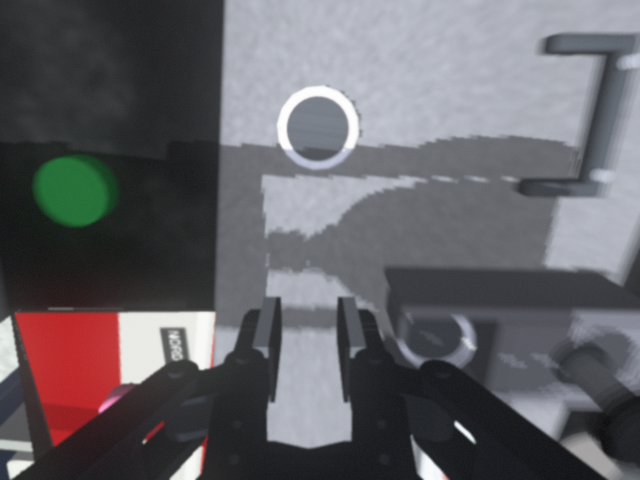

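The puck is at (318,127), or (0.477, 0.181), in line with the stop's mouth; the side bars are at rows 45 and 187. Now I turn 90° and go behind the puck.

Emit:
carry_out(
  rows=[
    {"dx": 5, "dy": -20, "dz": 0, "twist": 0.12, "fingers": 0.27},
    {"dx": 15, "dy": -40, "dz": 0, "twist": 0.24, "fingers": 0.27},
    {"dx": 35, "dy": -55, "dz": 0, "twist": 0.36, "fingers": 0.27},
    {"dx": 55, "dy": -56, "dz": 0, "twist": 0.48, "fingers": 0.27},
    {"dx": 70, "dy": -56, "dz": 0, "twist": 0.6, "fingers": 0.27},
  ],
)

```text
t: 10.07
position: [0.4183, 0.1748, 0.0915]
ee_rot: [-179.8, 0.1, 61.8]
ft_force: [0.7, -0.2, -0.7]
gripper_width: 0.0232
gripper_force: 0.0
```

Emit:
carry_out(
  rows=[
    {"dx": 0, "dy": 0, "dz": 0, "twist": 0.12, "fingers": 0.27},
    {"dx": 0, "dy": 0, "dz": 0, "twist": 0.24, "fingers": 0.27},
    {"dx": 0, "dy": 0, "dz": 0, "twist": 0.36, "fingers": 0.27},
    {"dx": 0, "dy": 0, "dz": 0, "twist": 0.48, "fingers": 0.27},
    {"dx": 0, "dy": 0, "dz": 0, "twist": 0.6, "fingers": 0.27},
  ],
)

```text
t: 10.48
position: [0.4193, 0.174, 0.0914]
ee_rot: [-180.0, 0.2, 27.4]
ft_force: [0.4, -0.8, -0.7]
gripper_width: 0.0232
gripper_force: 0.0
```

Emit:
carry_out(
  rows=[
    {"dx": 0, "dy": 0, "dz": 0, "twist": 0.12, "fingers": 0.27},
    {"dx": 0, "dy": 0, "dz": 0, "twist": 0.24, "fingers": 0.27},
    {"dx": 0, "dy": 0, "dz": 0, "twist": 0.36, "fingers": 0.27},
    {"dx": 0, "dy": 0, "dz": 0, "twist": 0.36, "fingers": 0.27},
    {"dx": 0, "dy": 0, "dz": 0, "twist": 0.36, "fingers": 0.27},
  ],
)

```text
t: 10.9
position: [0.4196, 0.174, 0.0919]
ee_rot: [180.0, 0.2, 7.3]
ft_force: [0.2, -0.3, -1.6]
gripper_width: 0.0231
gripper_force: 0.0
```

```bash
python3 - <<'E'
from h import *
go(.422,.174,.0235,7)
E
```

```text
t 10.90 pos [0.4196 0.174  0.0919] rot [1.7997e+02 1.6000e-01 7.2500e+00] F [ 0.2 -0.3 -1.6] -> d [ 2.5  0.3 68.4] twist 0.004
```

Emit:
carry_out(
  rows=[
    {"dx": 0, "dy": 0, "dz": 20, "twist": 0, "fingers": 0.27},
    {"dx": 0, "dy": 0, "dz": 40, "twist": 0, "fingers": 0.27},
    {"dx": 0, "dy": 0, "dz": 58, "twist": 0, "fingers": 0.27},
    {"dx": 0, "dy": 0, "dz": 68, "twist": 0, "fingers": 0.27},
    {"dx": 0, "dy": 0, "dz": 68, "twist": 0, "fingers": 0.27},
  ],
)

```text
t: 11.32
position: [0.418, 0.1737, 0.0223]
ee_rot: [179.9, 0.4, 7.2]
ft_force: [-0.3, 0.1, 0.1]
gripper_width: 0.0233
gripper_force: 0.0
```

```bash
python3 - <<'E'
from h import *
go(.566,.193,.0235,7)
c=cam("wrist"); im=r.camera("wrist"); save("w7.png",im)
for t in("puck_1","stop_home","stop"):
  for d in r.landmark_of(t,"wrist")[:3]: print(t,round(d["score"],2),np.round(d["centre"],1),toz(c,d["centre"],.018).round(4))
E
```

```text
t 11.32 pos [0.418  0.1737 0.0223] rot [179.95   0.38   7.18] F [-0.3  0.1  0.1] -> d [149.2  -0.6  -2.2] twist 0.003
puck_1 0.77 [312.8 171.2] [0.4764 0.179  0.018 ]
```

View pics/w7.png

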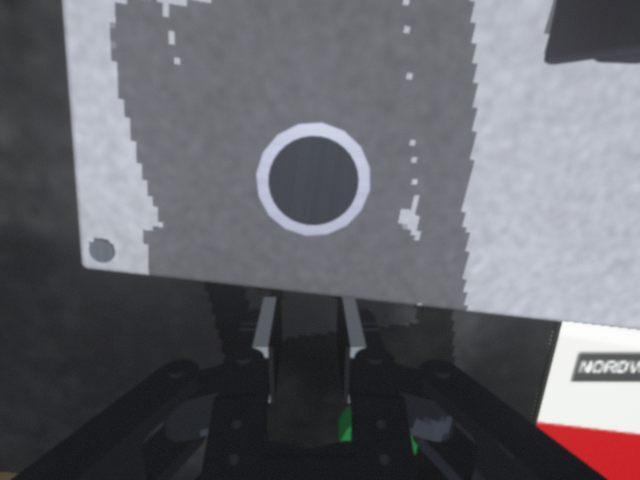

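The puck is at (313,180), straight ahead of the fingertips at (268,300) and (348,300). I push towards the stop.

Emit:
carry_out(
  rows=[
    {"dx": 6, "dy": 0, "dz": -1, "twist": 0, "fingers": 0.27},
    {"dx": 13, "dy": 0, "dz": -1, "twist": 0, "fingers": 0.27},
    {"dx": 20, "dy": 0, "dz": -1, "twist": 0, "fingers": 0.27},
    {"dx": 26, "dy": 0, "dz": -1, "twist": 0, "fingers": 0.27},
    {"dx": 31, "dy": 0, "dz": -1, "twist": 0, "fingers": 0.27},
  ],
)

```text
t: 11.93
position: [0.4524, 0.1785, 0.0266]
ee_rot: [-180.0, -0.0, 7.1]
ft_force: [-0.8, -0.6, 0.1]
gripper_width: 0.0232
gripper_force: 0.3
```

Emit:
carry_out(
  rows=[
    {"dx": 6, "dy": 0, "dz": 0, "twist": 0, "fingers": 0.27},
    {"dx": 13, "dy": 0, "dz": 0, "twist": 0, "fingers": 0.27},
    {"dx": 20, "dy": 0, "dz": 0, "twist": 0, "fingers": 0.27},
    {"dx": 27, "dy": 0, "dz": 0, "twist": 0, "fingers": 0.27},
    {"dx": 34, "dy": 0, "dz": 0, "twist": 0, "fingers": 0.27},
  ],
)

```text
t: 12.35
position: [0.4857, 0.1827, 0.0262]
ee_rot: [-180.0, 0.0, 7.1]
ft_force: [-0.8, -0.6, 0.4]
gripper_width: 0.0229
gripper_force: 0.3
```

Emit:
carry_out(
  rows=[
    {"dx": 7, "dy": 0, "dz": 0, "twist": 0, "fingers": 0.27},
    {"dx": 14, "dy": 0, "dz": 0, "twist": 0, "fingers": 0.27},
    {"dx": 21, "dy": 0, "dz": 0, "twist": 0, "fingers": 0.27},
    {"dx": 28, "dy": 0, "dz": 0, "twist": 0, "fingers": 0.27},
    {"dx": 34, "dy": 0, "dz": 0, "twist": 0, "fingers": 0.27},
  ],
)

```text
t: 12.77
position: [0.5196, 0.1869, 0.0263]
ee_rot: [-180.0, -0.0, 7.1]
ft_force: [-0.9, -0.4, -0.7]
gripper_width: 0.0232
gripper_force: 0.3
```

```bash
python3 - <<'E'
from h import *
go(.566,.193,.0235,7)
c=cam("wrist"); im=r.camera("wrist"); save("w8.png",im)
for t in("puck_1","stop_home"):
  for d in r.landmark_of(t,"wrist")[:3]: print(t,round(d["score"],2),np.round(d["centre"],1),toz(c,d["centre"],.018).round(4))
E
```

```text
t 12.77 pos [0.5196 0.1869 0.0263] rot [-1.7999e+02 -1.0000e-02  7.0900e+00] F [-0.9 -0.4 -0.7] -> d [46.8 -0.3  2.8] twist 0.002
puck_1 0.64 [310.5 246.9] [0.546  0.1888 0.018 ]
```

View pics/w8.png

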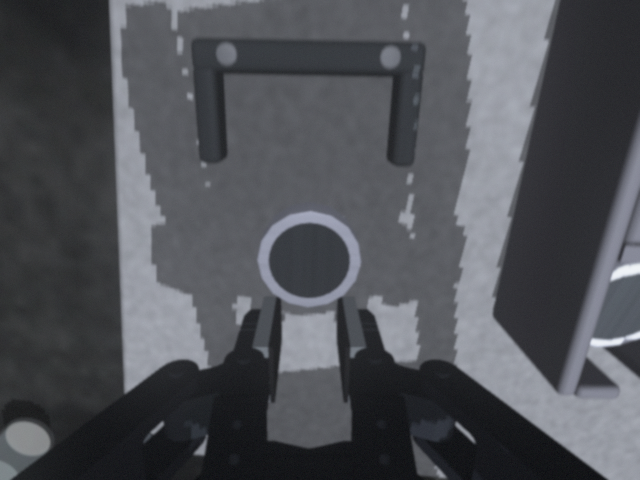

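The puck is at (310,258) and centred between the side bars at (210,110) and (403,110). The back bar is ahead at row 73. I push on gently until it makes contact.

Emit:
carry_out(
  rows=[
    {"dx": 7, "dy": 0, "dz": 0, "twist": 0, "fingers": 0.27},
    {"dx": 14, "dy": 0, "dz": 0, "twist": 0, "fingers": 0.27},
    {"dx": 21, "dy": 0, "dz": 0, "twist": 0, "fingers": 0.27},
    {"dx": 28, "dy": 0, "dz": 0, "twist": 0, "fingers": 0.27},
    {"dx": 34, "dy": 0, "dz": 0, "twist": 0, "fingers": 0.27},
  ],
)

```text
t: 13.33
position: [0.5535, 0.1911, 0.0264]
ee_rot: [-180.0, -0.0, 7.1]
ft_force: [-0.9, 1.2, -0.1]
gripper_width: 0.023
gripper_force: 0.1
```

Emit:
carry_out(
  rows=[
    {"dx": 2, "dy": 0, "dz": 0, "twist": 0, "fingers": 0.27},
    {"dx": 4, "dy": 0, "dz": 0, "twist": 0, "fingers": 0.27},
    {"dx": 6, "dy": 0, "dz": 0, "twist": 0, "fingers": 0.27},
    {"dx": 8, "dy": 0, "dz": 0, "twist": 0, "fingers": 0.27},
    {"dx": 10, "dy": 0, "dz": 0, "twist": 0, "fingers": 0.27},
  ],
)

```text
t: 13.75
position: [0.5624, 0.1923, 0.0263]
ee_rot: [-180.0, 0.0, 7.1]
ft_force: [-0.0, 0.6, -0.1]
gripper_width: 0.0231
gripper_force: 0.2
```

Emit:
carry_out(
  rows=[
    {"dx": 1, "dy": 0, "dz": 0, "twist": 0, "fingers": 0.27},
    {"dx": 2, "dy": 0, "dz": 0, "twist": 0, "fingers": 0.27},
    {"dx": 3, "dy": 0, "dz": 0, "twist": 0, "fingers": 0.27},
    {"dx": 3, "dy": 0, "dz": 0, "twist": 0, "fingers": 0.27},
    {"dx": 3, "dy": 0, "dz": 0, "twist": 0, "fingers": 0.27},
  ],
)

```text
t: 14.17
position: [0.5652, 0.1926, 0.0263]
ee_rot: [-180.0, 0.0, 7.1]
ft_force: [0.2, -0.3, -0.2]
gripper_width: 0.0231
gripper_force: 0.4
```

Emit:
carry_out(
  rows=[
    {"dx": 1, "dy": 0, "dz": 0, "twist": 0, "fingers": 0.27},
    {"dx": 2, "dy": 0, "dz": 0, "twist": 0, "fingers": 0.27},
    {"dx": 3, "dy": 0, "dz": 0, "twist": 0, "fingers": 0.27},
    {"dx": 3, "dy": 0, "dz": 0, "twist": 0, "fingers": 0.27},
    {"dx": 3, "dy": 0, "dz": 0, "twist": 0, "fingers": 0.27},
  ],
)

```text
t: 14.58
position: [0.5661, 0.1927, 0.0259]
ee_rot: [180.0, 0.3, 7.1]
ft_force: [-7.0, -0.3, 3.7]
gripper_width: 0.023
gripper_force: 3.4
```

Emit:
carry_out(
  rows=[
    {"dx": 1, "dy": 0, "dz": 0, "twist": 0, "fingers": 0.27},
    {"dx": 2, "dy": 0, "dz": 0, "twist": 0, "fingers": 0.27},
    {"dx": 2, "dy": 0, "dz": 0, "twist": 0, "fingers": 0.27},
    {"dx": 2, "dy": 0, "dz": 0, "twist": 0, "fingers": 0.27},
    {"dx": 2, "dy": 0, "dz": 0, "twist": 0, "fingers": 0.27},
  ],
)

```text
t: 15.0
position: [0.5664, 0.1928, 0.0257]
ee_rot: [180.0, 0.5, 7.1]
ft_force: [-11.2, -2.4, 5.8]
gripper_width: 0.0227
gripper_force: 5.0
```

```bash
python3 - <<'E'
from h import *
go(.566,.193,.0235,7)
im=r.camera("wrist"); save("w9.png",cv2.resize(im[150:350,180:440],(780,600)))
E
```

```text
t 15.00 pos [0.5664 0.1928 0.0257] rot [179.97   0.54   7.12] F [-11.2  -2.4   5.8] -> d [-0.4 -0.3  2.2] twist 0.002
```

View pics/w9.png

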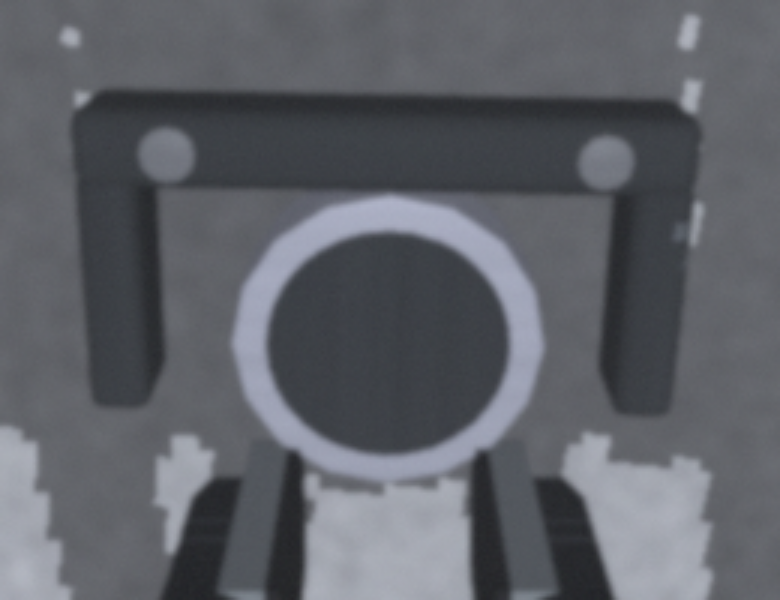

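The puck at crop (390,340) touches the back bar at row 192, midway between the side bars, with 11 N on the tool. I back off straight and lift away. After that I check and hand in.

Emit:
carry_out(
  rows=[
    {"dx": -4, "dy": 0, "dz": 0, "twist": 0, "fingers": 0.27},
    {"dx": -12, "dy": 0, "dz": 0, "twist": 0, "fingers": 0.27},
    {"dx": -25, "dy": 0, "dz": 0, "twist": 0, "fingers": 0.27},
    {"dx": -40, "dy": 0, "dz": -5, "twist": 0, "fingers": 0.27},
    {"dx": -55, "dy": 0, "dz": -25, "twist": 0, "fingers": 0.27},
  ],
)

```text
t: 15.47
position: [0.513, 0.1857, 0.048]
ee_rot: [180.0, 0.3, 7.1]
ft_force: [-0.7, 0.2, -0.2]
gripper_width: 0.0231
gripper_force: 0.0
```

Emit:
carry_out(
  rows=[
    {"dx": -10, "dy": 0, "dz": -30, "twist": 0, "fingers": 0.27},
    {"dx": -20, "dy": 0, "dz": -60, "twist": 0, "fingers": 0.27},
    {"dx": -20, "dy": 0, "dz": -80, "twist": 0, "fingers": 0.27},
    {"dx": -20, "dy": 0, "dz": -80, "twist": 0, "fingers": 0.27},
    {"dx": -20, "dy": 0, "dz": -80, "twist": 0, "fingers": 0.27},
  ],
)

```text
t: 15.88
position: [0.4973, 0.1842, 0.1334]
ee_rot: [-180.0, -0.3, 7.1]
ft_force: [0.2, 0.6, -0.9]
gripper_width: 0.0232
gripper_force: 0.0
```

```bash
python3 - <<'E'
from h import *
c=cam("wrist"); r.camera("wrist"); go(.5,.2,.1,7)
for t,z in(("puck_1",.018),("stop_home",.018)):
  for d in r.landmark_of(t,"wrist")[:3]: print(t,round(d["score"],2),np.round(d["centre"],1),toz(c,d["centre"],z).round(4))
print(r.hand_in())
E
```

```text
t 15.93 pos [0.4962 0.184  0.1314] rot [-1.7999e+02 -1.0000e-01  7.0900e+00] F [-1.  -0.1 -0.4] -> d [  5.7 -15.4  31.5] twist 0.002
puck_1 0.89 [539.4 399.5] [ 0.3751 -0.0218  0.018 ]
puck_1 0.81 [483.6 173.4] [0.5501 0.0731 0.018 ]
puck_1 0.61 [309.3  84.3] [0.5907 0.195  0.018 ]
the job is handed in; nothing more can be done
None
```

The job is handed in at about 16 s: one press brought out a single puck, which I pushed against the stop's back bar, last measured at (0.591, 0.195), about 2 mm from stop_home; the hand-in gave no verdict, and the plunger's return was not checked in a picture.

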